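Clamp a re-sealed control module in the bonding press

ROBOT

A 7-joint arm with a two-finger parallel gripper is mounted at the origin on the work surface. World frame = base frame: x ahead of the robot, y to its left, z up, the work surface at z = 0. Lengths are in m, angles in rad, forces in N, time in s.
With the tool pointing down it reaches from about 0.4 to 0.85 m from the base axis. Payload 4.5 kg.
Tool frame: the origin (TCP) lies where the fingers leave the gripper's body, on its centre line; the fingertips stand 64 mm ahead of it and the grasp point (between the pads) lies 45 mm ahead of it; z points along the fingers, y is the line along which they close (so a half turn about z gives the same grasp; the last joint's range is limited). The gripper opens to 88 mm and grips with 3 to 60 N. Pads are 18 mm wide; open, the fingers measure 123 mm over their backs; the gripper's body (75 mm by 187 mm) begins 45 mm behind the grasp point.
Start: joints at [1.335, 0.689, -0.195, 1.565, 0.157, 0.902, -0.215], TCP at [0.167, -0.602, 0.303] pointing down, gripper open.
Joint ranges: [-3.01, 3.01], [-0.46, 2.08], [-1.47, 1.51], [0.13, 2.56], [-1, 4.14], [0.04, 2.09], [-2.66, 2.66]. Speed limits (rad/s): [2.57, 2.57, 3.14, 3.14, 3.14, 3.14, 3.14].

INTERFACE

Orientations are given as a unit quaternion [x, y, z, w].
In Python, from plant import r gives the robot as it stands.
- The arm moves only by the tool play_rows, never from a script. Its arguments are lists of equal length, an entry for each row: "translation": the shift along the tool's x, y, z in m, a list of three; "delta_rot": the turn, a rotation vector about the tool's x, y, z in degrees, a list of three; "grip": the opening, from -1 (shut) to 1 (fully open). In form: {"translation": [[x, y, z], ...], "delta_rot": [[rx, ry, rz], ...], "grip": [grip, ...]}. A call has 1 to 20 rows; each row shifts and turns the commanded pose from where the row before left it, along the tool's axes as they then stand; what a row does not reach is not made up. A row lasts 1/8 s, in which the tool goes at most 62.5 mm and 10.7 degrees, less where a joint would pass 70% of its speed; a pose out of reach is approached as far as the arm can. A call with a gripper value outside its range is refused whole. The fingers move at their own pace and stop on an object; "squeeze" is the grip in N (left out, the last holds). Time passes only in rows, so rows that do not move let the fingers close. It gives the time, the measured TCP pose, the force, the opening and the grip force at its end, in the units of the state.
- r.get_state(): the state, without advancing time (a new reading comes with each control period).
- r.snapshot(name): name is "side" or "top"; returns the picture (400x640x3 uint8, blue, green, red); there is no depth.
- r.get_calibration(name): a dict with "intrinsics" (3x3 intrinsics, pixels), "eye" and "rotation" of the camera in the world. Camera axes: x right, y up, looking along -z (the intrinsics and any distortion apply to the point x, -y, -z); pixel columns grow to the right and rows downward; lengths in m; the calibration is good to about 2 mm. A picture is of the moment at which its call begins. get_calibration takes no time and is no camera call.
- r.finish_job(): hands the job in; it is judged then, once.
Trained networks look in the newest picture that a camera, given by its name, has taken for a name from the list of things; names that differ only in an ending like _2 or _b are one class to them, and where a whole thing is asked for, a point or a joint stands for the part that bears it (a point fixed in the world has none). Each returns a list of dicts, best first, with "confidence" (0 to 1); they miss things now and then, are a little off and sometimes report something else, mostly with a low value. They report only what shows in the picture. A call takes as long as a camera call. They do not tell look-alikes from the thing itself.
- r.look_for(camera, target): "point" ([x, y, z] in m, in world coordinates, good to about 4 mm: the middle of the surface that is visible of it).
- r.silhouettes(camera, target): "pixels" (400x640 bool, what is visible of it).
The state is a dict: "clock": time; "q": joint angles; "qd": joint speeds; "joint_torque": joint torques, N m; "tool_pos": TCP position; "eef_rot": TCP orientation; "contact_force": force on the tool from outside, world axes, zero at the start; "moment": the same for the moment, N m; "opening": opening from 0.0 (shut) to 1.0 (fully open); "finger_force": force on a finger pad.
Only numpy, scipy, OpenCV 4.12 (cv2) and the standard library are available. Lean on these libraries where they do the work, as an engineer would, in place of code of your own. Each camera call takes 0.05 s, during which the arm holds its last target. There are 200 camera calls.

TASK

Push the loaded tray fully home into the bonding press, then wind the press down by pushing its star wheel round clockwise, spoke after spoke, until the foot clamps the control module hand-firm (about 75 N). Stop when the wheel has clearly stiffened, without overtightening, and leave the module clamped in its tray. Do not force the press (push no harder than 40 N) or disturb the other things on the bench.

Things in the scene. Friction and masses are not known exactly. Their poses are not given: they have to be found in the camera images.
- press: Green-grey cast bonding press, fixed. Origin: on the bench straight under the spindle axis; z up. Bed 170 mm (x) x 430 mm (y), y = -130 to +300 mm, guide rails at x = +-78 mm, tops at z = 37 mm. Tray enters from the +y end towards -y.
- press_head (a point): Top of the press's head on the spindle axis (bronze nut), 184 mm above the bench; boss 56 mm across. The head runs from here 118 mm towards -y to the column (75 x 42 mm), is 56 mm wide (x), its top at z = 174 mm; nothing of the frame stands higher. Only the star wheel is above.
- tray: Aluminium tray sliding on the bed along the press's y. Origin: middle of its upper face (30 mm above the bench), where the module stands; axes as the press's. Starts 140 mm out (y = +140 mm in the press frame); fully home on its rubber buffer is y = 0, module under the foot. Sliding friction 2.5 N, stays where left.
- push_plate (a point): Centre of the red upright push plate at the tray's +y end: 70 mm wide (x), 12 mm thick (y), 50 mm high (25 to 75 mm above the bench), 150 mm to +y of the tray's origin. Push on its outer (+y) face towards the press's -y.
- wheel (a joint): Star wheel angle, rad, grows clockwise seen from above; clockwise lowers wheel, spindle and foot by 30 mm a turn. Five spokes 72 degrees apart. Turned slowly it runs free at 0.60 N m (10 N at 60 mm from the axis); after the sprung foot lands, 0.0048 N m more per N of clamp force (75 N: 0.96 N m, 16 N at 60 mm). Stays where left up to 115 N of clamp force.
- wheel_hub (a point): Middle of the wheel's hub on the spindle axis, at the height of the spokes' centre lines: 220 mm above the bench at wheel angle 0, sinking 4.77 mm per rad. Hub 38 mm across, from 14 mm below to 22 mm above this point. Level polished steel spokes (slippery) 11 mm thick, ending in 19 mm black balls centred 82 mm from the axis.
- spoke_ball (a point): Centre of the black ball on the end of one spoke, 82 mm from the hub; at wheel angle 0 it lies on the press's -x side of the hub. The other four spokes follow every 72 degrees.
- module: Grey die-cast control module, 100 (x) x 122 (y) x 38 mm high, black connector at its +y end, 0.45 kg, standing in the tray between 8 mm lips. Origin: centre of its underside. The foot (60 mm disc, spring 32 N/mm) is 6.5 to 17.5 mm above its cover at wheel angle 0, set differently every time and not measured: feel it land. Over 160 N crushes the fresh joint.
- driver_red: Red-handled screwdriver lying on the bench; leave it alone. Origin: underside.
- driver_yellow: Yellow-handled screwdriver lying on the bench; leave it alone. Origin: underside.
- solvent: Square white plastic solvent bottle with a steel cap, 56 x 56 x 115 mm, standing; leave it alone. Origin: underside.
- multimeter: Yellow multimeter, 185 x 88 x 36 mm, lying; leave it alone. Origin: underside.
- board: Loose green circuit board, 160 x 110 mm, black connectors; leave it alone. Origin: underside.
- bezel: Black display bezel frame, 210 x 142 x 12 mm, lying flat; leave it alone. Origin: underside.
- impact: Dark green cordless impact driver with black battery, lying on its side, about 170 x 210 x 72 mm; leave it alone. Origin: underside.
There are look-alikes about, which are no part of the job. What is shaped like the module but orange or red is not meant.

How it is judged:
By the outcome, as a careful person would: the job done as asked, in the order asked, and still so for the second after the job is handed in, with the robot touching nothing.
It also fails if it takes over 67 s, if anything falls off the work surface, if the arm or the gripper's body presses on something with over 40 N, if the wrist force passes 120 N, or if a joint passes its speed limit or range.

## Working session

There is one attempt and no reset: what is moved stays moved. The work goes in short steps, Python scripts to look and compute and a tool call to move; the robot and the scene stay as the last step left them, time stands still between calls to the robot, and variables do not carry over. Pictures are saved under pics/ and viewed, at most 10 in all, crops included, and the job is handed in when it is done.

Besides the shell and the picture viewer there is one more tool, called as a command line: name --argument value ..., lists and objects as JSON in quotes. play_rows: Moves the arm, as the interface text tells. Its arguments: {"type":"object","properties":{"translation":{"type":"array","items":{"type":"array","items":{"type":"number"}}},"delta_rot":{"type":"array","items":{"type":"array","items":{"type":"number"}}},"grip":{"type":"array","items":{"type":"number"}},"squeeze":{"type":"number"}},"required":["translation","delta_rot","grip"]}

```bash
ls; mkdir -p pics; python3 - <<'E'
from plant import r
import cv2,numpy as np
for n in("top","side"):
    im=r.snapshot(n); cv2.imwrite(f"pics/{n}0.png",im)
    c=r.get_calibration(n); print(n,c)
    for t in("press","press_head","tray","push_plate","wheel_hub","spoke_ball","module","solvent","impact"):
        print(t,[(np.round(d["point"],3).tolist(),round(d["confidence"],2)) for d in r.look_for(n,t)[:4]])
s=r.get_state();print(s)
E
```

```text
pics
top {'intrinsics': array([[441.39560891,   0.        , 311.8548575 ],
       [  0.        , 441.39560891, 197.7895181 ],
       [  0.        ,   0.        ,   1.        ]]), 'eye': array([0.35740785, 0.02260794, 1.394141  ]), 'rotation': array([ 0.03015524, -0.02889667, -0.70636766,  0.7066119 ])}
press [([0.524, -0.112, 0.036], 0.79), ([0.43, 0.499, 0.003], 0.57)]
press_head [([0.521, -0.112, 0.034], 0.9)]
tray [([0.556, 0.049, 0.031], 0.79)]
push_plate [([0.548, 0.053, 0.036], 0.57)]
wheel_hub [([0.527, -0.165, 0.229], 0.77)]
spoke_ball [([0.526, -0.158, 0.226], 0.66)]
module [([0.155, 0.298, 0.042], 0.86), ([0.547, -0.019, 0.067], 0.83), ([0.323, 0.125, 0.038], 0.67), ([0.529, -0.157, 0.225], 0.5)]
solvent [([0.719, 0.044, 0.086], 0.7), ([0.53, -0.158, 0.228], 0.39)]
impact [([0.663, -0.545, 0.056], 0.97), ([0.661, 0.387, 0.034], 0.51), ([0.523, -0.112, 0.036], 0.28)]
side {'intrinsics': array([[412.05465487,   0.        , 319.88240237],
       [  0.        , 412.05465487, 194.71628517],
       [  0.        ,   0.        ,   1.        ]]), 'eye': array([ 1.14347182, -0.929656
[... 673 characters left out ...]
41,  0.68909921, -0.19461304,  1.56533101,  0.15727936,
        0.90250602, -0.2151013 ]), 'qd': array([ 3.99752408e-04, -1.64666845e-04, -3.13528908e-03, -4.26389303e-04,
        1.62189504e-04,  8.02216985e-04,  8.69634493e-05]), 'joint_torque': array([ 9.69570374e-05, -5.27499747e+01, -1.26639012e+00, -1.53746241e+01,
       -5.17034554e-02, -6.65661719e-04,  1.22875039e-05]), 'tool_pos': array([ 0.16661468, -0.60238302,  0.30273524]), 'eef_rot': array([9.90913906e-01, 1.34497699e-01, 1.77378484e-05, 1.61655935e-05]), 'contact_force': array([-0.62002032, -0.30246082,  0.30036192]), 'moment': array([-0.02122872, -0.00769065,  0.06421887]), 'finger_force': 0.0, 'opening': 0.999888148754856}
```

View pics/top0.png

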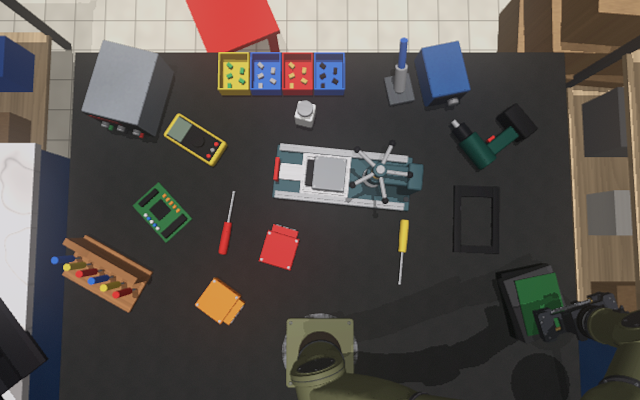

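View pics/side0.png

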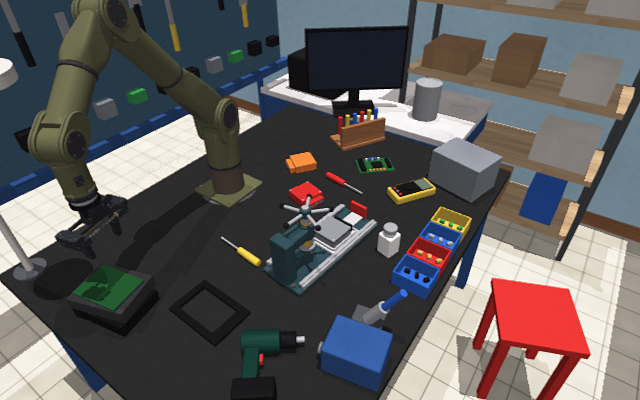

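The top view shows the press at about (345,177). Its star wheel is at (380,170), its red push plate at (277,169), and the grey module stands in the tray at (328,173). The orange (220,302) and red (280,246) module shapes are look-alikes on the bench. The grey one fits, because it is in the tray. I'll confirm with an enlarged crop and measure the press pose.

```bash
cat > h.py <<'E'
from plant import r
import cv2,numpy as np
from scipy.spatial.transform import Rotation as R
def cal(n):
    c=r.get_calibration(n); return c["intrinsics"],c["eye"],R.from_quat(c["rotation"]).as_matrix()
def proj(n,P):
    K,e,M=cal(n); p=(np.atleast_2d(P)-e)@M; p=p*[1,-1,-1]; q=p@K.T; return q[:,:2]/q[:,2:]
def ray(n,uv,z):
    K,e,M=cal(n); d=M@(np.linalg.inv(K)@[uv[0],uv[1],1]*[1,-1,-1]); return e+d*(z-e[2])/d[2]
E
python3 - <<'E'
from h import *
im=cv2.imread("pics/top0.png")
c=im[125:230,255:435]; cv2.imwrite("pics/crop.png",cv2.resize(c,None,fx=4.4,fy=4.4,interpolation=cv2.INTER_CUBIC))
for n in("top","side"):
    for t in("wheel_hub","push_plate","press","module"):
        for d in r.silhouettes(n,t)[:3]:
            m=d["pixels"]; v,u=np.nonzero(m); print(n,t,round(d["confidence"],2),len(u),u.min(),u.max(),v.min(),v.max(),cv2.minAreaRect(np.c_[u,v].astype(np.float32)))
E
```

```text
top wheel_hub 0.91 751 349 412 140 202 ((381.6663818359375, 170.06858825683594), (61.16567611694336, 62.79520797729492), 8.365885734558105)
top push_plate 0.84 1176 273 350 153 196 ((311.13861083984375, 172.61387634277344), (75.62283325195312, 41.19453811645508), 5.710592269897461)
top press 0.58 6591 272 422 140 209 ((347.82373046875, 170.43850708007812), (148.5691680908203, 68.62609100341797), 5.19442892074585)
top press 0.41 792 349 412 140 203 ((376.44537353515625, 168.07904052734375), (61.581539154052734, 63.7012939453125), 42.79739761352539)
top module 0.95 1445 194 243 277 323 ((220.07403564453125, 301.8590087890625), (41.659908294677734, 36.975982666015625), 35.83765411376953)
top module 0.83 1297 304 346 156 191 ((324.4137268066406, 173.06988525390625), (40.82706832885742, 33.86552810668945), 6.009006023406982)
top module 0.72 1232 260 297 225 268 ((279.38385009765625, 245.93569946289062), (33.04523468017578, 39.74446105957031), 14.931416511535645)
side wheel_hub 0.67 512 280 332 194 229 ((305.7762451171875, 211.07977294921875), (52.21062469482422, 34.49519348144531), 3.5763344764709473)
side push_plate 0.95 573 314 365 201 252 ((342.2500305175781, 227.25003051757812), (24.748735427856445, 60.81117630004883), 45.0)
side press 0.8 5195 263 376 194 295 ((308.70672607421875, 233.20260620117188), (81.97189331054688, 117.13023376464844), 47.60256576538086)
side module 0.75 786 315 351 217 248 ((332.2500305175781, 229.75003051757812), (28.284271240234375, 33.23401641845703), 45.0)
side module 0.65 480 285 315 153 172 ((299.9207458496094, 162.07736206054688), (18.42885398864746, 29.670454025268555), 79.3803482055664)
side module 0.55 595 288 323 182 207 ((305.3620910644531, 195.65516662597656), (25.997346878051758, 31.753904342651367), 68.19859313964844)
```

View pics/crop.png

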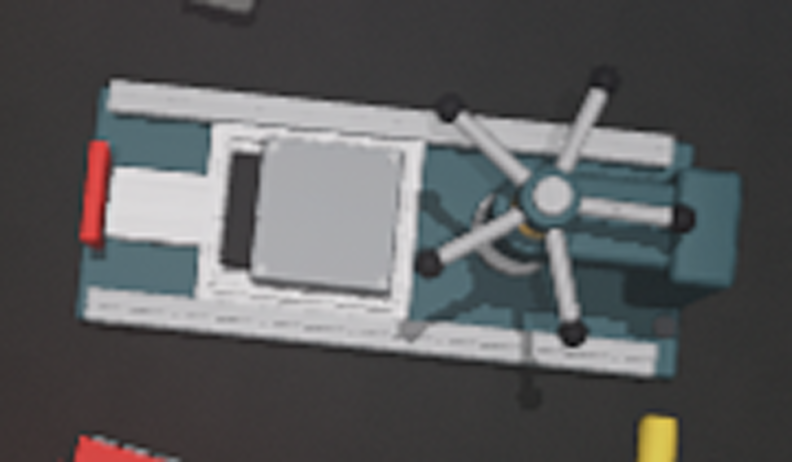

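The crop confirms it: the grey module in the tray at crop (325,215) is the one meant. The push plate is at (95,193), the hub at (553,196), and the balls at (450,107), (605,78), (684,218), (572,332) and (429,263).

```bash
python3 - <<'E'
from h import *
f=lambda p,z:ray("top",(p[0]/4.4+255-.4,p[1]/4.4+125-.4),z)[:2]
B=[f(p,.22) for p in[(450,107),(605,78),(684,218),(572,332),(429,263)]]
h=np.mean(B,0);print("hub",h)
for a,b in(((108,80),(675,137)),((82,318),(655,374)),((108,112),(675,166))):
    A,C=f(a,.037),f(b,.037);print(A,C,np.degrees(np.arctan2(*(A-C))), np.linalg.norm(A-C))
yaw=-np.radians(np.degrees(np.arctan2(*(f((108,80),.037)-f((675,137),.037)))))
Rz=np.array([[np.cos(yaw),-np.sin(yaw)],[np.sin(yaw),np.cos(yaw)]])
for b in B: d=Rz.T@(b-h);print(np.round(d,4),np.linalg.norm(d),np.degrees(np.arctan2(d[1],d[0])))
for p in((92,141),(109,141),(82,244),(102,244)):w=f(p,.075);print("pp",w,Rz.T@(w-h))
for p in((108,80),(82,318),(675,137),(655,374)):w=f(p,.037);print("rail",w,Rz.T@(w-h))
for p in((740,173),):w=f(p,.174);print("col",Rz.T@(w-h))
# networks
print([d["point"] for n in("top","side") for d in (r.snapshot(n),r.look_for(n,"wheel_hub"))[1][:1]])
K,e,M=cal("side")
v,u=np.nonzero(r.silhouettes("side","wheel_hub")[0]["pixels"])
print("hub side proj",proj("side",[*h,.22]))
E
```

```text
hub [ 0.53092302 -0.15577316]
[0.64314956 0.12712192] [ 0.60232567 -0.27384198] 5.813501264177729 0.40303676787085874
[0.47384969 0.14424444] [ 0.43464643 -0.25688292] 5.5819439294119135 0.4030385277947147
[0.62018317 0.12697026] [ 0.58162334 -0.27347451] 5.500196799583589 0.40229699745341063
[0.0506 0.0647] 0.08219636440912328 51.963663733223854
[ 0.0782 -0.0281] 0.08308894943129756 -19.75150880805935
[-0.0031 -0.0834] 0.0834900372580591 -92.12838552721942
[-0.0794 -0.0217] 0.08233670467912835 -164.71174105613628
[-0.0463  0.0685] 0.08267803669519246 124.0754061986109
pp [0.59264742 0.13490931] [0.03196351 0.29543956]
pp [0.59264865 0.12322773] [0.03314796 0.28381819]
pp [0.52139155 0.14123085] [-0.03956619  0.29451103]
pp [0.52139429 0.12754885] [-0.03817761  0.28089968]
rail [0.64314956 0.12712192] [0.0829947  0.29280762]
rail [0.47384969 0.14424444] [-0.08716879  0.29269357]
rail [ 0.60232567 -0.27384198] [ 0.0829947  -0.11022915]
rail [ 0.43464643 -0.25688292] [-0.08553994 -0.11034166]
col [ 0.03652559 -0.12589025]
[[0.5271, -0.1652, 0.2255], [0.5322, -0.1716, 0.2311]]
hub side proj [[304.4792283  211.78070229]]
```

play_rows --translation '[[0.045, -0.012, -0.025], [0.045, -0.012, -0.025], [0.045, -0.012, -0.025], [0.045, -0.012, -0.025], [0.045, -0.012, 0], [0.045, -0.012, 0], [0.045, -0.012, 0], [0.045, -0.012, 0], [0.045, -0.012, 0], [0.045, -0.012, 0], [0.045, -0.012, 0], [0.045, -0.012, 0], [0.045, -0.012, 0], [0.045, -0.012, 0], [0.045, -0.012, 0], [0.045, -0.012, 0], [0.045, -0.012, 0], [0.045, -0.012, 0], [0.045, -0.012, 0], [0.045, -0.012, 0]]' --delta_rot '[[0, 0, -3.45], [0, 0, -3.45], [0, 0, -3.45], [0, 0, -3.45], [0, 0, -3.45], [0, 0, -3.45], [0, 0, -3.45], [0, 0, -3.45], [0, 0, -3.45], [0, 0, -3.45], [0, 0, -3.45], [0, 0, -3.45], [0, 0, -3.45], [0, 0, -3.45], [0, 0, -3.45], [0, 0, -3.45], [0, 0, -3.45], [0, 0, -3.45], [0, 0, -3.45], [0, 0, -3.45]]' --grip '[-1, -1, -1, -1, -1, -1, -1, -1, -1, -1, -1, -1, -1, -1, -1, -1, -1, -1, -1, -1]'

```text
clock: 4.15
tool_pos: [0.5622, 0.1809, 0.4027]
eef_rot: [0.74, 0.673, 0.0, 0.0]
contact_force: [0.0, 0.4, 0.8]
opening: 0.001
finger_force: 0.0
```

```bash
cat >> h.py <<'E'
HUB=np.array([.5295,-.1557]); YAW=-5.6
def st(show=True):
    s=r.get_state(); M=R.from_quat(s["eef_rot"]).as_matrix(); psi=np.degrees(np.arctan2(M[1,0],M[0,0]))
    p=s["tool_pos"]; c,sn=np.cos(np.radians(YAW)),np.sin(np.radians(YAW)); d=p[:2]-HUB
    s["press"]=np.array([c*d[0]+sn*d[1],-sn*d[0]+c*d[1]]); s["psi"]=psi; s["M"]=M
    rho=np.linalg.norm(d); F=s["contact_force"]
    if show: print("t",round(s["clock"],2),"p",p.round(4),"psi",psi.round(2),"tilt",np.degrees(np.arccos(-M[2,2])).round(2),"press",s["press"].round(4),"rho",rho.round(4),np.degrees(np.arctan2(d[1],d[0])).round(1),"F",F.round(1),"Ftool",(M.T@F).round(1),"m",s["moment"].round(2),"Tz",(s["moment"][2]+d[0]*F[1]-d[1]*F[0]).round(3),"Tf",(d[0]*F[1]-d[1]*F[0]).round(3),"q",s["q"].round(2),"op",round(s["opening"],2))
    return s
E
python3 -c "
from h import *;st()"
```

```text
t 4.15 p [0.5622 0.1809 0.4027] psi 84.55 tilt 0.02 press [-3.000e-04  3.382e-01] rho 0.3382 84.5 F [0.  0.4 0.8] Ftool [ 0.4 -0.  -0.8] m [-0.01 -0.09  0.03] Tz 0.044 Tf 0.012 q [-0.07  0.58 -0.56  1.52  0.33  1.13 -0.79] op 0.0
```

play_rows --translation '[[0, 0, 0.05], [0, 0, 0.05], [0, 0, 0.05], [0, 0, 0.05], [0, 0, 0.05], [0, 0, 0.048], [-0.01, 0, 0], [-0.01, 0, 0], [-0.008, 0, 0], [-0.008, 0, 0], [-0.008, 0, 0], [-0.008, 0, 0]]' --delta_rot '[[0, 0, 0], [0, 0, 0], [0, 0, 0], [0, 0, 0], [0, 0, 0], [0, 0, 0], [0, 0, 0], [0, 0, 0], [0, 0, 0], [0, 0, 0], [0, 0, 0], [0, 0, 0]]' --grip '[-1, -1, -1, -1, -1, -1, -1, -1, -1, -1, -1, -1]'

```text
clock: 5.65
tool_pos: [0.5578, 0.128, 0.1054]
eef_rot: [0.74, 0.672, 0.001, 0.0]
contact_force: [1.8, 2.1, 1.0]
opening: 0.007
finger_force: 1.4
```

```bash
python3 -c "
from h import *;st()"
```

```text
t 5.65 p [0.5578 0.128  0.1054] psi 84.48 tilt 0.14 press [0.0005 0.2851] rho 0.2851 84.3 F [1.8 2.1 1. ] Ftool [ 2.3  1.6 -1. ] m [ 0.52 -0.32  0.05] Tz -0.395 Tf -0.447 q [-0.11  0.93 -0.33  1.85  0.63  0.46 -0.99] op 0.01
```

play_rows --translation '[[-0.01, 0, 0], [-0.01, 0, 0], [-0.01, 0, 0], [-0.01, 0, 0], [-0.01, 0, 0], [-0.01, 0, 0], [-0.01, 0, 0], [-0.01, 0, 0], [-0.01, 0, 0], [-0.01, 0, 0], [-0.006, 0, 0], [-0.003, 0, 0]]' --delta_rot '[[0, 0, 0], [0, 0, 0], [0, 0, 0], [0, 0, 0], [0, 0, 0], [0, 0, 0], [0, 0, 0], [0, 0, 0], [0, 0, 0], [0, 0, 0], [0, 0, 0], [0, 0, 0]]' --grip '[-1, -1, -1, -1, -1, -1, -1, -1, -1, -1, -1, -1]'

```text
clock: 7.15
tool_pos: [0.5464, 0.0187, 0.1046]
eef_rot: [0.741, 0.672, -0.0, -0.0]
contact_force: [0.9, 2.7, -0.2]
opening: 0.004
finger_force: 1.3
```

```bash
python3 -c "
from h import *;st()"
```

```text
t 7.15 p [0.5464 0.0187 0.1046] psi 84.43 tilt 0.04 press [-0.0002  0.1752] rho 0.1752 84.5 F [ 0.9  2.7 -0.2] Ftool [2.8 0.7 0.2] m [ 0.44 -0.34 -0.  ] Tz -0.123 Tf -0.119 q [ 0.07  0.92 -0.33  1.93  0.69  0.41 -0.87] op 0.0
```

play_rows --translation '[[-0.0025, 0, 0], [-0.0025, 0, 0], [-0.002, 0, 0], [-0.001, 0, 0]]' --delta_rot '[[0, 0, 0], [0, 0, 0], [0, 0, 0], [0, 0, 0]]' --grip '[-1, -1, -1, -1]'

```text
clock: 7.65
tool_pos: [0.5456, 0.0112, 0.1046]
eef_rot: [0.74, 0.672, -0.0, -0.0]
contact_force: [0.6, 2.9, -1.0]
opening: 0.004
finger_force: 1.3
```

play_rows --translation '[[-0.001, 0, 0], [-0.001, 0, 0]]' --delta_rot '[[0, 0, 0], [0, 0, 0]]' --grip '[-1, -1]'

```text
clock: 7.9
tool_pos: [0.5455, 0.0094, 0.1046]
eef_rot: [0.74, 0.672, -0.0, -0.0]
contact_force: [0.2, 5.4, -1.3]
opening: 0.005
finger_force: 2.3
```

play_rows --translation '[[-0.001, 0, 0], [-0.001, 0, 0]]' --delta_rot '[[0, 0, 0], [0, 0, 0]]' --grip '[-1, -1]'

```text
clock: 8.15
tool_pos: [0.5454, 0.0093, 0.1047]
eef_rot: [0.74, 0.673, 0.001, -0.001]
contact_force: [-0.6, 8.3, -2.2]
opening: 0.006
finger_force: 3.7
```

play_rows --translation '[[-0.001, 0, 0], [0, 0, 0]]' --delta_rot '[[0, 0, 0], [0, 0, 0]]' --grip '[-1, -1]'

```text
clock: 8.4
tool_pos: [0.5454, 0.0092, 0.1047]
eef_rot: [0.74, 0.673, 0.002, -0.001]
contact_force: [-1.0, 8.2, -3.4]
opening: 0.002
finger_force: 4.0
```

play_rows --translation '[[-0.002, 0, 0], [-0.002, 0, 0], [0, 0, 0]]' --delta_rot '[[0, 0, 0], [0, 0, 0], [0, 0, 0]]' --grip '[-1, -1, -1]'

```text
clock: 8.78
tool_pos: [0.5453, 0.0089, 0.1048]
eef_rot: [0.739, 0.674, 0.004, -0.003]
contact_force: [-1.2, 15.0, -3.7]
opening: 0.003
finger_force: 7.2
```

```bash
python3 -c "
from h import *;st()"
```

```text
t 8.78 p [0.5453 0.0089 0.1048] psi 84.74 tilt 0.6 press [-0.0003  0.1654] rho 0.1654 84.5 F [-1.2 15.  -3.7] Ftool [14.8 -2.6  3.8] m [ 2.7   0.01 -0.17] Tz 0.264 Tf 0.436 q [ 0.1   0.92 -0.34  1.93  0.7   0.4  -0.85] op 0.0
```

play_rows --translation '[[0.012, 0, 0], [0.02, 0, 0], [0.015, 0, 0], [0, 0, -0.051], [0, 0, -0.051], [0, 0, -0.051], [0, 0, -0.051], [0, 0, -0.051], [-0.0275, -0.0137, 0], [-0.0275, -0.0137, 0], [-0.0275, -0.0137, 0], [-0.0275, -0.0137, 0], [-0.0275, -0.0137, 0], [-0.0275, -0.0137, 0], [-0.0275, -0.0137, 0], [-0.0275, -0.0137, 0], [0, 0, 0]]' --delta_rot '[[0, 0, 0], [0, 0, 0], [0, 0, 0], [0, 0, 0], [0, 0, 0], [0, 0, 0], [0, 0, 0], [0, 0, 0], [0, 0, -4.95], [0, 0, -4.95], [0, 0, -4.95], [0, 0, -4.95], [0, 0, -4.95], [0, 0, -4.95], [0, 0, -4.95], [0, 0, -4.95], [0, 0, 0]]' --grip '[-1, -1, -1, -1, -1, -1, -1, -1, -1, -1, -1, -1, -1, -1, -1, -1, -1]'

```text
clock: 10.9
tool_pos: [0.488, -0.1864, 0.3592]
eef_rot: [0.471, 0.882, -0.001, -0.0]
contact_force: [0.2, 0.7, 0.5]
opening: 0.009
finger_force: 0.0
```

```bash
python3 - <<'E'
from h import *
s=st()
im=r.snapshot("side"); cv2.imwrite("pics/s2.png",cv2.resize(im[150:300,220:420],None,fx=4,fy=4,interpolation=cv2.INTER_CUBIC))
a=np.radians(214);T=np.array([*(HUB+.05*np.array([np.cos(a),np.sin(a)])),.271])
print("to go tool",s["M"].T@(T-s["tool_pos"]),"rot",s["psi"]-124)
E
```

```text
t 10.9 p [ 0.488  -0.1864  0.3592] psi 123.75 tilt 0.1 press [-0.0384 -0.0346] rho 0.0516 -143.6 F [0.2 0.7 0.5] Ftool [ 0.5  0.5 -0.5] m [ 0.01 -0.14 -0.  ] Tz -0.028 Tf -0.023 q [ 0.78  0.58 -0.82  1.78  0.5   1.    0.35] op 0.01
to go tool [0.00219876 0.00172004 0.08815594] rot -0.24917598444760358
```

View pics/s2.png

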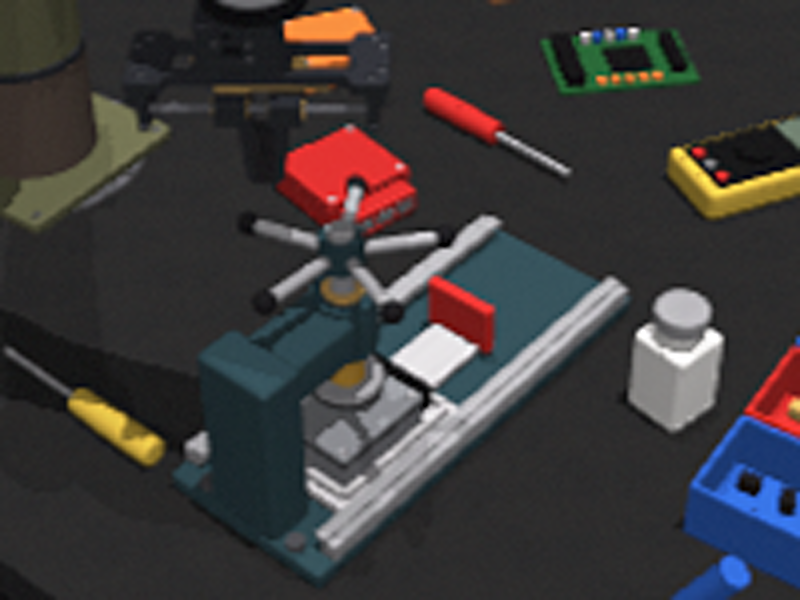

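play_rows --translation '[[0.002, 0.0017, 0.03], [0, 0, 0.03], [0, 0, 0.028], [0.0035, 0.0001, 0], [0.0035, 0.0001, 0], [0.0035, 0.0001, 0], [0.0035, 0.0001, 0], [0.0035, 0.0001, 0], [0.0035, 0.0001, 0]]' --delta_rot '[[0, 0, 0], [0, 0, 0], [0, 0, 0], [0, 0, 4], [0, 0, 4], [0, 0, 4], [0, 0, 4], [0, 0, 4], [0, 0, 4]]' --grip '[-1, -1, -1, -1, -1, -1, -1, -1, -1]'

```text
clock: 12.08
tool_pos: [0.4797, -0.1664, 0.2715]
eef_rot: [0.645, 0.764, -0.004, 0.002]
contact_force: [-0.2, -13.8, -4.7]
opening: 0.001
finger_force: 6.8
```

```bash
python3 -c "
from h import *;st()"
```

```text
t 12.07 p [ 0.4797 -0.1664  0.2715] psi 99.64 tilt 0.5 press [-0.0485 -0.0155] rho 0.0509 -167.8 F [ -0.2 -13.8  -4.7] Ftool [-13.5  -2.5   4.8] m [-2.84 -0.03 -0.17] Tz 0.511 Tf 0.684 q [ 0.62  0.64 -0.61  1.94  0.55  0.74 -0.15] op 0.0
```

play_rows --translation '[[0.0035, 0.0001, 0.0003], [0.0035, 0.0001, 0.0003], [0.0035, 0.0001, 0.0003], [0.0035, 0.0001, 0.0003], [0.0035, 0.0001, 0.0003], [0.0035, 0.0001, 0.0003]]' --delta_rot '[[0, 0, 4], [0, 0, 4], [0, 0, 4], [0, 0, 4], [0, 0, 4], [0, 0, 4]]' --grip '[-1, -1, -1, -1, -1, -1]'

```text
clock: 12.82
tool_pos: [0.4791, -0.1454, 0.2696]
eef_rot: [0.79, 0.613, -0.005, 0.002]
contact_force: [-2.5, -13.7, -1.4]
opening: 0.001
finger_force: 6.4
```

```bash
python3 -c "
from h import *;st()"
```

```text
t 12.82 p [ 0.4791 -0.1454  0.2696] psi 75.62 tilt 0.55 press [-0.0512  0.0053] rho 0.0514 168.4 F [ -2.5 -13.7  -1.4] Ftool [-13.9   1.    1.5] m [-2.81  0.38 -0.16] Tz 0.557 Tf 0.716 q [ 0.5   0.61 -0.48  1.96  0.45  0.68 -0.52] op 0.0
```

play_rows --translation '[[0.0035, 0.0001, 0.0003], [0.0035, 0.0001, 0.0003], [0.0035, 0.0001, 0.0003], [0.0035, 0.0001, 0.0003], [0.0035, 0.0001, 0.0003], [0.0035, 0.0001, 0.0003]]' --delta_rot '[[0, 0, 4], [0, 0, 4], [0, 0, 4], [0, 0, 4], [0, 0, 4], [0, 0, 4]]' --grip '[-1, -1, -1, -1, -1, -1]'

```text
clock: 13.58
tool_pos: [0.4862, -0.1257, 0.2676]
eef_rot: [0.9, 0.436, -0.006, 0.001]
contact_force: [-7.8, -10.8, 2.2]
opening: 0.005
finger_force: 6.2
```

```bash
python3 -c "
from h import *;st()"
```

```text
t 13.57 p [ 0.4862 -0.1257  0.2676] psi 51.65 tilt 0.66 press [-0.046   0.0256] rho 0.0526 145.3 F [ -7.8 -10.8   2.2] Ftool [-13.3   0.6  -2. ] m [-2.28  1.42 -0.2 ] Tz 0.503 Tf 0.698 q [ 0.38  0.6  -0.36  1.96  0.34  0.65 -0.87] op 0.0
```

play_rows --translation '[[0.0035, 0.0003, 0.0004], [0.0035, 0.0003, 0.0004], [0.0035, 0.0003, 0.0004], [0.0035, 0.0003, 0.0004], [0.0035, 0.0002, 0.0004], [0.0035, 0.0002, 0.0004]]' --delta_rot '[[0, 0, 4], [0, 0, 4], [0, 0, 4], [0, 0, 4], [0, 0, 4], [0, 0, 4]]' --grip '[-1, -1, -1, -1, -1, -1]'

```text
clock: 14.32
tool_pos: [0.5008, -0.11, 0.2649]
eef_rot: [0.971, 0.24, -0.007, -0.0]
contact_force: [-11.1, -4.1, 4.9]
opening: 0.005
finger_force: 6.2
```

```bash
python3 -c "
from h import *;st()"
```

```text
t 14.32 p [ 0.5008 -0.11    0.2649] psi 27.81 tilt 0.83 press [-0.033   0.0427] rho 0.054 122.1 F [-11.1  -4.1   4.9] Ftool [-11.8  -1.6  -4.7] m [-0.86  2.2  -0.06] Tz 0.561 Tf 0.623 q [ 0.27  0.61 -0.23  1.93  0.23  0.64 -1.19] op 0.0
```

play_rows --translation '[[0.0035, 0.0005, 0.0003], [0.0035, 0.0005, 0.0003], [0.0035, 0.0005, 0.0003], [0.0035, 0.0005, 0.0003], [0.0035, 0.0003, 0.0003], [0.0035, 0.0003, 0.0003]]' --delta_rot '[[0, 0, 4], [0, 0, 4], [0, 0, 4], [0, 0, 4], [0, 0, 4], [0, 0, 4]]' --grip '[-1, -1, -1, -1, -1, -1]'

```text
clock: 15.08
tool_pos: [0.5198, -0.1023, 0.2624]
eef_rot: [0.999, 0.035, -0.009, -0.002]
contact_force: [-16.1, 3.4, 5.0]
opening: 0.004
finger_force: 7.8
```

```bash
python3 -c "
from h import *;st()"
```

```text
t 15.07 p [ 0.5198 -0.1023  0.2624] psi 3.98 tilt 1.1 press [-0.0149  0.0522] rho 0.0543 100.3 F [-16.1   3.4   5. ] Ftool [-15.9  -4.5  -4.7] m [ 0.7   2.99 -0.15] Tz 0.68 Tf 0.827 q [ 0.18  0.63 -0.11  1.88  0.11  0.66 -1.5 ] op 0.0
```

play_rows --translation '[[0.0027, 0, 0.0002], [0.0027, 0, 0.0002], [0.0027, 0, 0.0002]]' --delta_rot '[[0, 0, 3], [0, 0, 3], [0, 0, 3]]' --grip '[-1, -1, -1]'

```text
clock: 15.45
tool_pos: [0.5274, -0.101, 0.2617]
eef_rot: [0.999, -0.043, -0.01, -0.002]
contact_force: [-15.6, 5.6, 7.0]
opening: 0.0
finger_force: 8.7
```

```bash
python3 -c "
from h import *;st()"
```

```text
t 15.45 p [ 0.5274 -0.101   0.2617] psi -4.95 tilt 1.2 press [-0.0075  0.0542] rho 0.0547 92.2 F [-15.6   5.6   7. ] Ftool [-16.2  -4.3  -6.7] m [ 1.04  3.22 -0.17] Tz 0.675 Tf 0.843 q [ 0.15  0.64 -0.07  1.86  0.06  0.67 -1.61] op 0.0
```

play_rows --translation '[[0.0027, 0.0001, 0.0002], [0.0027, 0.0001, 0.0002], [0.0027, 0.0001, 0.0002]]' --delta_rot '[[0, 0, 3], [0, 0, 3], [0, 0, 3]]' --grip '[-1, -1, -1]'

```text
clock: 15.82
tool_pos: [0.535, -0.1009, 0.261]
eef_rot: [0.993, -0.121, -0.011, -0.002]
contact_force: [-16.6, 8.0, 8.6]
opening: 0.001
finger_force: 9.6
```

```bash
python3 -c "
from h import *;st()"
```

```text
t 15.82 p [ 0.535  -0.1009  0.261 ] psi -13.89 tilt 1.3 press [0.0001 0.0551] rho 0.0551 84.3 F [-16.6   8.    8.6] Ftool [-18.2  -3.8  -8.2] m [ 1.64  3.44 -0.22] Tz 0.736 Tf 0.951 q [ 0.12  0.65 -0.02  1.84  0.01  0.68 -1.72] op 0.0
```

play_rows --translation '[[0.0019, 0.0001, -0.0006], [0.0019, 0.0001, -0.0006]]' --delta_rot '[[0, 0, 2], [0, 0, 2]]' --grip '[-1, -1]'

```text
clock: 16.08
tool_pos: [0.5375, -0.1009, 0.2611]
eef_rot: [0.988, -0.155, -0.013, -0.002]
contact_force: [-18.0, 8.9, 0.4]
opening: 0.004
finger_force: 10.1
```

```bash
python3 - <<'E'
from h import *
st()
im=r.snapshot("top"); cv2.imwrite("pics/t3.png",cv2.resize(im[125:230,325:435],None,fx=5,fy=5,interpolation=cv2.INTER_CUBIC))
im=r.snapshot("side"); cv2.imwrite("pics/s3.png",cv2.resize(im[160:290,240:400],None,fx=4.5,fy=4.5,interpolation=cv2.INTER_CUBIC))
E
```

```text
t 16.07 p [ 0.5375 -0.1009  0.2611] psi -17.82 tilt 1.53 press [0.0026 0.0553] rho 0.0554 81.7 F [-18.    8.9   0.4] Ftool [-19.9  -3.    0.1] m [ 2.09  3.57 -0.2 ] Tz 0.865 Tf 1.061 q [ 0.11  0.65 -0.    1.83 -0.01  0.69 -1.77] op 0.0
```

View pics/s3.png

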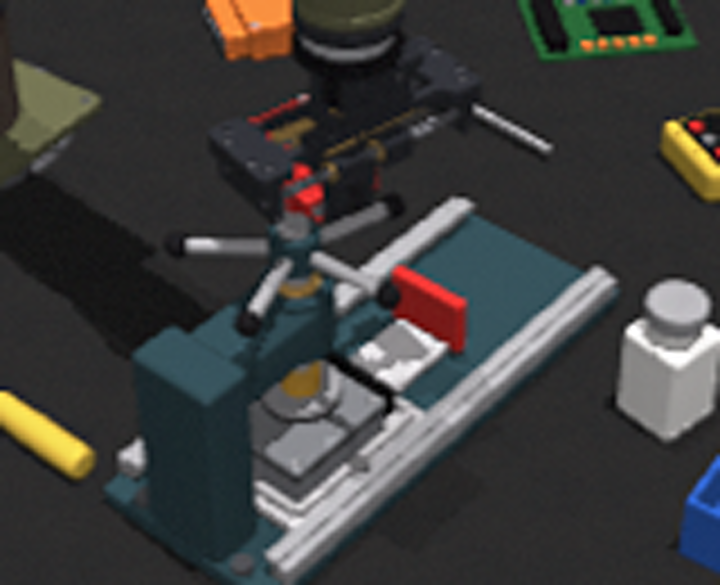

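View pics/t3.png

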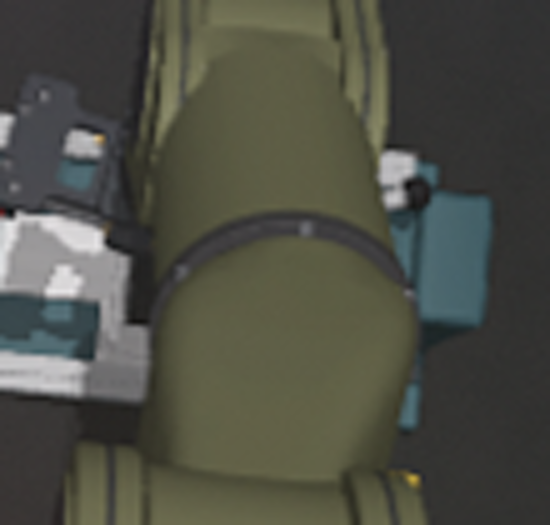

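The side view shows the foot down at the module's cover at about (300,395), and the torque has climbed from about 0.53 to 0.87 N m. That puts the clamp near 70 N, so I'll make one small slow nudge to confirm.

play_rows --translation '[[0.0009, 0, 0], [0.0009, 0, 0]]' --delta_rot '[[0, 0, 1], [0, 0, 1]]' --grip '[-1, -1]'

```text
clock: 16.42
tool_pos: [0.5391, -0.101, 0.261]
eef_rot: [0.985, -0.172, -0.013, -0.003]
contact_force: [-17.3, 10.4, 1.3]
opening: 0.006
finger_force: 10.2
```

```bash
python3 -c "
from h import *;st()"
```

```text
t 16.43 p [ 0.5391 -0.101   0.261 ] psi -19.76 tilt 1.56 press [0.0042 0.0554] rho 0.0555 80.0 F [-17.3  10.4   1.3] Ftool [-19.8  -4.   -0.8] m [ 2.12  3.5  -0.23] Tz 0.817 Tf 1.045 q [ 0.1   0.65  0.01  1.83 -0.02  0.69 -1.8 ] op 0.01
```

play_rows --translation '[[0.0009, 0, 0], [0.0009, 0, 0]]' --delta_rot '[[0, 0, 1], [0, 0, 1]]' --grip '[-1, -1]'

```text
clock: 16.68
tool_pos: [0.5407, -0.1012, 0.2608]
eef_rot: [0.982, -0.189, -0.014, -0.003]
contact_force: [-18.0, 11.0, 1.9]
opening: 0.006
finger_force: 10.4
```

```bash
python3 -c "
from h import *;st()"
```

```text
t 16.68 p [ 0.5407 -0.1012  0.2608] psi -21.75 tilt 1.59 press [0.0059 0.0553] rho 0.0556 78.3 F [-18.   11.    1.9] Ftool [-20.8  -3.6  -1.3] m [ 2.36  3.54 -0.23] Tz 0.873 Tf 1.104 q [ 0.09  0.65  0.02  1.82 -0.03  0.69 -1.82] op 0.01
```

play_rows --translation '[[-0.006, 0, 0], [-0.006, 0, 0], [-0.005, 0, 0], [0, 0, 0]]' --delta_rot '[[0, 0, 0], [0, 0, 0], [0, 0, 0], [0, 0, 0]]' --grip '[-1, -1, -1, -1]'

```text
clock: 17.18
tool_pos: [0.5353, -0.1025, 0.2644]
eef_rot: [0.982, -0.19, 0.001, -0.0]
contact_force: [-0.4, -0.3, -0.7]
opening: 0.008
finger_force: 0.0
```

```bash
python3 -c "
from h import *;st()"
```

```text
t 17.18 p [ 0.5353 -0.1025  0.2644] psi -21.93 tilt 0.09 press [0.0006 0.0535] rho 0.0535 83.8 F [-0.4 -0.3 -0.7] Ftool [-0.3  0.4  0.7] m [ 0.06 -0.   -0.01] Tz 0.006 Tf 0.019 q [ 0.09  0.63  0.02  1.86 -0.02  0.65 -1.83] op 0.01
```

play_rows --translation '[[0, 0, -0.04], [0, 0, -0.05], [0, 0, -0.05], [-0.045, 0, 0], [-0.045, 0, 0], [-0.045, 0, 0], [-0.045, 0, 0], [-0.02, -0.04, 0], [0, -0.045, 0], [0, -0.045, 0], [0, -0.045, 0], [0, 0, 0]]' --delta_rot '[[0, 0, 0], [0, 0, 0], [0, 0, 0], [0, 0, -5], [0, 0, -5], [0, 0, -5], [0, 0, -5], [0, 0, -5], [0, 0, -5], [0, 0, -5], [0, 0, -5], [0, 0, 0]]' --grip '[-1, -1, -1, -1, -1, -1, -1, -1, -1, -1, -1, -1]'

```text
clock: 18.68
tool_pos: [0.3239, 0.1187, 0.4045]
eef_rot: [0.987, 0.16, 0.001, -0.001]
contact_force: [0.2, -0.7, 0.6]
opening: 0.002
finger_force: 0.0
```

```bash
python3 - <<'E'
from h import *
st()
im=r.snapshot("top"); cv2.imwrite("pics/t4.png",cv2.resize(im[125:230,255:435],None,fx=4.4,fy=4.4,interpolation=cv2.INTER_CUBIC))
E
```

```text
t 18.68 p [0.3239 0.1187 0.4045] psi 18.43 tilt 0.16 press [-0.2314  0.253 ] rho 0.3429 126.8 F [ 0.2 -0.7  0.6] Ftool [-0.1  0.7 -0.6] m [-0.02  0.04  0.02] Tz 0.127 Tf 0.103 q [-0.26  0.17 -0.27  2.16  0.06  0.82 -1.82] op 0.0
```

View pics/t4.png

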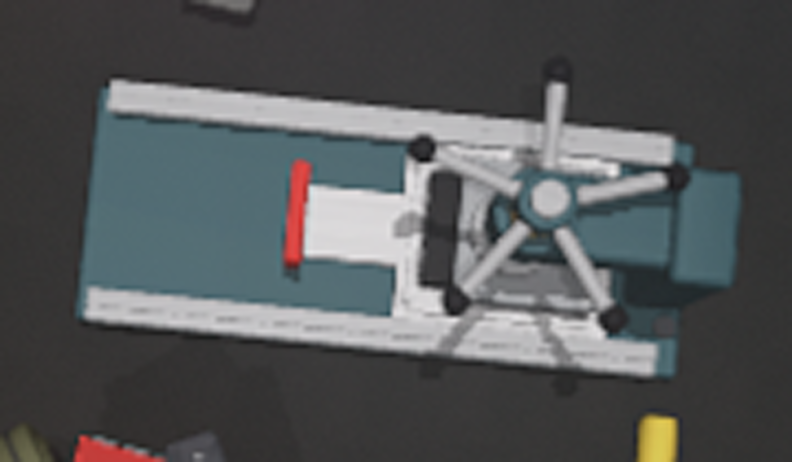

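```bash
python3 - <<'E'
from h import *
f=lambda p,z:ray("top",(p[0]/4.4+255-.4,p[1]/4.4+125-.4),z)[:2]
for z,L in((.221,[(450,107),(605,78),(684,218),(572,332),(429,263)]),(.211,[(422,148),(556,70),(678,177),(612,320),(456,300)])):
    B=np.array([f(p,z) for p in L]);h=B.mean(0);d=B-h;a=np.degrees(np.arctan2(d[:,1],d[:,0]));print(h,a.round(1),np.mod(a-20,72).round(1)+20,np.linalg.norm(d,axis=1).round(4))
for p in((300,160),(312,160),(284,264),(299,264)):w=f(p,.075)-HUB;y=np.radians(YAW);print(-np.sin(y)*w[0]+np.cos(y)*w[1])
E
```

```text
[ 0.53077524 -0.15562123] [  46.2  -25.6  -97.9 -170.5  118.3] [46.2 46.4 46.1 45.5 46.3] [0.0821 0.083  0.0834 0.0823 0.0826]
[ 0.53014152 -0.15514519] [  65.7   -5.5  -79.  -151.   137.5] [65.7 66.5 65.  65.  65.5] [0.0825 0.083  0.0836 0.0828 0.0815]
0.15189995680435953
0.14370345054507805
0.1558897834897001
0.14569002645012888
```

The tray is home: the plate's outer face is at y = 0.154 m, against 0.156 m nominal. The module is under the foot. The wheel turned 124.6°, and the torque and geometry both put the clamp at about 73 N. The arm is clear of everything, so I'm handing in.

```bash
python3 -c "
from plant import r
print(r.finish_job())"
```

```text
the job is handed in; nothing more can be done
None
```

The job is handed in: the tray is fully home, and the press is wound down onto the module at an estimated 73 N. That figure comes from wheel torque and angle and could be off by about 10 N. The arm is clear of everything, at about 19 s on the clock.

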